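Lay out a loudspeaker kit on its board

ROBOT

A 6-joint arm with a two-finger parallel gripper is mounted at the origin on the work surface. World frame = base frame: x ahead of the robot, y to its left, z up, the work surface at z = 0. Lengths are in m, angles in rad, forces in N, time in s.
With the tool pointing down it reaches from about 0.25 to 0.775 m from the base axis. Payload 4 kg.
Tool frame: the origin (TCP) lies midway between the tips of the shut fingers; the grasp point (between the pads) lies 19 mm behind it (ctrl.pinch_z is the distance from the TCP to the grasp point, in m); z points along the fingers, y is the direction in which the jaws open and shut (so a half turn about z gives the same grasp; the last joint's range is limited). The gripper opens to 85 mm and grips with 20 to 120 N. Pads are 22 mm wide; open, the fingers measure 114 mm over their backs; the gripper's body (76 mm by 85 mm) begins 54 mm behind the grasp point. The pads swing forward as they close: fully open they stand 13 mm farther back than shut.
Start: joints at [1.247, 0.087, 1.371, -0, 1.684, -0.103], TCP at [0.12, 0.537, 0.231] pointing down, gripper open.
Joint ranges: [-3.1, 3.1], [-0.76, 2.03], [0.27, 2.55], [-1.08, 4.22], [0.17, 2.65], [-2.57, 2.57]. Speed limits (rad/s): [2.79, 2.79, 3.14, 3.14, 3.14, 3.14].

INTERFACE

Orientations are given as a unit quaternion [w, x, y, z].
In Python, from workcell import ctrl, optics gives the robot as it stands. The module is installed in compiled form; this text tells all that it offers.
- The arm moves only by the tool drive_tool, never from a script. Its argument "targets" is one flat list of numbers, 4 for each row, row after row: the shift along the world's x, y, z in mm, then the turn about the world's z in rad. In form: [dx, dy, dz, twist, dx, dy, dz, twist, ...]. A call has 1 to 5 rows; each row shifts and turns the pose as measured when the row begins; what a row does not reach is not made up. A row lasts 1/8 s, in which the tool goes at most 62.5 mm and 10.7 degrees, less where a joint would pass 70% of its speed; a pose out of reach is approached as far as the arm can. A call with a gripper value outside its range is refused whole. "fingers" is the opening, from 0 (shut) to 1 (fully open), set as the call begins (left out, the last holds). The fingers move at their own pace and stop on an object; "squeeze" is the grip in N (left out, the last holds). Time passes only in rows, so rows that do not move let the fingers close. It gives the time, the measured TCP pose, the force and the opening at its end, in the units of the state.
- ctrl.get_state(): the state, without advancing time (a new reading comes with each control period).
- optics.capture(name): name is "side" or "top"; returns a dict with "image" (420x560x3 uint8, red, green, blue), "vertical_fov" (degrees; the focal length in pixels is half the picture's height over the tangent of half this angle, whatever the lens; pixels are square), "cx", "cy" (the principal point, pixels), "extrinsics" (4x4, takes a point from camera to world coordinates). Camera axes: x right, y down, z forward; pixel columns grow to the right and rows downward; lengths in m; the calibration is good to about 2 mm. A picture is of the moment at which its call begins. There is no depth.
- ctrl.finish_job(): hands the job in, once; it reports no verdict.
The state is a dict: "clock": time; "joints": joint angles; "dq": joint speeds; "joint_efforts": joint torques, N m; "tcp_pos": TCP position; "ee_rot": TCP orientation; "force": force on the tool from outside, world axes, zero at the start; "ft_torque": the same for the moment, N m; "width": opening from 0.0 (shut) to 1.0 (fully open).
Only numpy, scipy, OpenCV 4.12 (cv2) and the standard library are available. Lean on these libraries where they do the work, as an engineer would, in place of code of your own. Each camera call takes 0.05 s, during which the arm holds its last target.

TASK

Lay out the parts of the next loudspeaker on the wooden kit board: stand the steel pole piece, pole up, in the board's middle ring mark, put the thick dark magnet ring over its pole and then the thinner steel ring on top of the magnet, both flat with the pole through them. Stand the cone, coil tube up, centred in the end mark nearer the soldering-iron stand, and stand the black centring gauge centred in the mark at the other end, so that the stack is between them. Do not disturb the solder reel and the small tin.

Things in the scene. Friction and masses are not known exactly. Their poses are not given: they have to be found in the camera images.
- board: Flat wooden kit board, fixed, 110 (x) by 280 (y) by 8 mm; origin at the centre of its underside, its top 8 mm above the table; y runs along its length. Printed on top, at x = 0, three thin grey rings: the middle one (y = 0) 66 mm across, the end ones (y = +95 and -95 mm) 96 mm across. Turned by up to 0.2 rad.
- iron_stand: Soldering-iron stand: black base 110 by 75 by 18 mm with a wire cage and a blue-handled iron leaning in it, about 125 mm high; fixed. It stands beyond one end of the board, left or right (an open cardboard carton stands beyond the other). Origin at the centre of its underside.
- yoke: Pole piece, bare steel: a disc 52 mm across and 6 mm thick with an upright pole 20 mm across in its middle, 36 mm high in all (top bevelled), 0.16 kg. Loose, standing pole up. Origin at the centre of its underside, z up along the pole. Grip it by the pole.
- magnet: Ring magnet, dark and thick: 58 mm outside, 30 mm hole, 16 mm high, 0.14 kg; loose, lying flat; it does not attract anything. Origin at the centre of its underside, z along its axis. Grip it across its outside.
- plate: Top plate, a smaller, thinner bare steel ring: 46 mm outside, 27 mm hole, 10 mm high, 0.085 kg; loose, lying flat. Origin at the centre of its underside, z along its axis. Grip it across its outside.
- cone: Loudspeaker cone lying face down, coil tube up: rim 86 mm across, 5 mm high; grey cone sloping from 72 mm across at 5 mm height to 28 mm at 20 mm; upright tube 26 mm across from 20 to 48 mm height (paper, copper-wound top). Rigid, 30 g, loose. Origin at the centre of its underside, z up. Grip the tube, fingertips above the slope.
- gauge: Centring gauge, black plastic: round foot 38 mm across and 8 mm high, stem 20 mm across, round head 26 mm across from 40 to 58 mm height; 45 g, loose, standing. Origin at the centre of its underside, z up.
- reel: Solder reel standing flat among the parts, 40 mm across, 30 mm high, loose; a bystander. Origin at the centre of its underside.
- tin: Small round tin with a brass lid standing among the parts, 40 mm across, 40 mm high, loose; a bystander. Origin at the centre of its underside.
Things that resemble listed ones, but are neither listed nor needed, are in the scene too. Leave any blue look-alike of the yoke alone.

How it is judged:
At the end, for the whole second after the job is handed in: Pole piece, cone and gauge stand on the board within 12 mm (board x, y) of their marks' centres, 3 mm in height; magnet on the pole piece and plate on the magnet, each within 8 mm of the pole's axis, 3 mm in height; all upright within 0.1 rad, as at the start, at rest, released (x of yoke in the frame of board between -0.012 and 0.012 m and y of yoke in the frame of board between -0.012 and 0.012 m and z of yoke in the frame of board between 0.005 and 0.011 m and z of cone in the frame of board between 0.005 and 0.011 m and z of gauge in the frame of board between 0.005 and 0.011 m and z of magnet in the frame of yoke between 0.003 and 0.009 m and z of plate in the frame of yoke between 0.019 and 0.025 m and horizontal distance between each of magnet, plate and yoke below 0.008 m and angle between each of yoke, magnet, plate, cone, gauge's own z axis and vertical below 0.1 rad and linear speed of each of yoke, magnet, plate, cone, gauge below 0.01 m/s and ((y of iron_stand in the frame of board above 0 m and x of cone in the frame of board between -0.012 and 0.012 m and y of cone in the frame of board between 0.083 and 0.107 m and x of gauge in the frame of board between -0.012 and 0.012 m and y of gauge in the frame of board between -0.107 and -0.083 m) or (y of iron_stand in the frame of board below 0 m and x of cone in the frame of board between -0.012 and 0.012 m and y of cone in the frame of board between -0.107 and -0.083 m and x of gauge in the frame of board between -0.012 and 0.012 m and y of gauge in the frame of board between 0.083 and 0.107 m))); the robot touches nothing.
It fails at once if the solder reel is shifted by more than 20 mm or knocked over (distance of reel from where it was at the start of the episode above 0.02 m or angle between reel's own z axis and vertical above 0.5 rad).
It fails at once if the small tin is shifted by more than 20 mm or knocked over (distance of tin from where it was at the start of the episode above 0.02 m or angle between tin's own z axis and vertical above 0.5 rad).
It also fails if it takes over 112 s, if anything falls off the work surface, if the arm or the gripper's body presses on something with over 40 N, if the wrist force passes 120 N, or if a joint passes its speed limit or range.

## Working session

There is one attempt and no reset: what is moved stays moved. The work goes in short steps, Python scripts to look and compute and a tool call to move; the robot and the scene stay as the last step left them, time stands still between calls to the robot, and variables do not carry over. Pictures are saved under pics/ and viewed, and the job is handed in when it is done.

Besides the shell and the picture viewer there is one more tool, called after ">>>" as name(argument=value, ...) on one line, values as JSON. drive_tool: Moves the arm, as the interface text tells. Its arguments: {"type":"object","properties":{"targets":{"type":"array"},"fingers":{"type":"number"},"squeeze":{"type":"number"}},"required":["targets"]}

```bash
mkdir -p pics; cat > h.py <<'E'
import numpy as np, cv2
from workcell import ctrl, optics
def cap(n,f):
    d=optics.capture(n); cv2.imwrite('pics/'+f,d['image'][:,:,::-1]); np.savez('pics/'+f+'.npz',**d); return d
def K(d):
    h=d['image'].shape[0]; f=h/2/np.tan(np.radians(d['vertical_fov'])/2); return f
def ray(d,u,v,z):
    f=K(d);E=np.array(d['extrinsics']);r=E[:3,:3]@np.array([(u-d['cx'])/f,(v-d['cy'])/f,1]);o=E[:3,3]
    return o+r*(z-o[2])/r[2]
def proj(d,p):
    f=K(d);E=np.array(d['extrinsics']);c=E[:3,:3].T@(np.array(p)-E[:3,3]);return d['cx']+f*c[0]/c[2],d['cy']+f*c[1]/c[2]
E
python3 - <<'E'
from h import *
for n in('top','side'):
    d=cap(n,n+'0.png');print(d['vertical_fov'],d['cx'],d['cy'],np.round(d['extrinsics'],3))
print(ctrl.get_state())
E
```

```text
52.330712594569135 279.3707506945067 207.83119640180874 [[-0.021 -0.992  0.128  0.428]
 [-0.999  0.025  0.028 -0.014]
 [-0.031 -0.127 -0.991  0.988]
 [ 0.     0.     0.     1.   ]]
52.42516430944528 276.8779362221647 205.5989170733127 [[ 0.951 -0.167  0.261  0.263]
 [-0.31  -0.529  0.79  -0.765]
 [ 0.006 -0.832 -0.554  0.596]
 [ 0.     0.     0.     1.   ]]
{'clock': 0.1, 'joints': array([ 1.24693276e+00,  8.79369704e-02,  1.37214976e+00, -2.12204542e-05,
        1.68358078e+00, -1.03090977e-01]), 'dq': array([-9.41389880e-05, -1.39965716e-03, -3.97396519e-03,  1.10730723e-03,
        8.24634733e-05,  3.07468085e-04]), 'joint_efforts': array([ 2.28587640e-03, -3.53012359e+01, -3.14220142e+01, -1.67637422e-04,
        7.95010506e-03,  9.87527926e-06]), 'tcp_pos': array([0.12030227, 0.53621715, 0.23020196]), 'ee_rot': array([-2.09485095e-04,  1.10163369e-01,  9.93912952e-01, -1.01611610e-03]), 'force': array([-0.21455517, -0.50899027,  0.55815   ]), 'ft_torque': array([-0.07827058,  0.01276066, -0.0022835 ]), 'width': 1.0010368095693603}
```

```bash
sleep 1
```

```text
(no output)
```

View pics/top0.png

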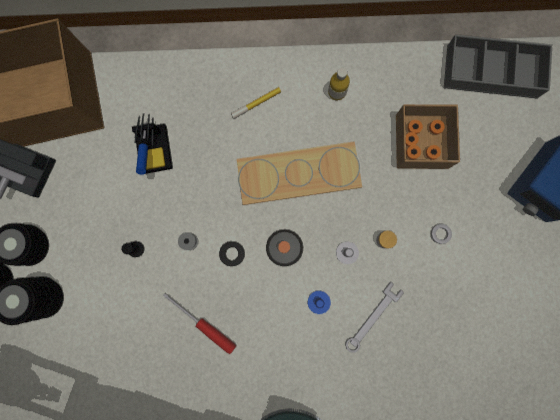

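View pics/side0.png

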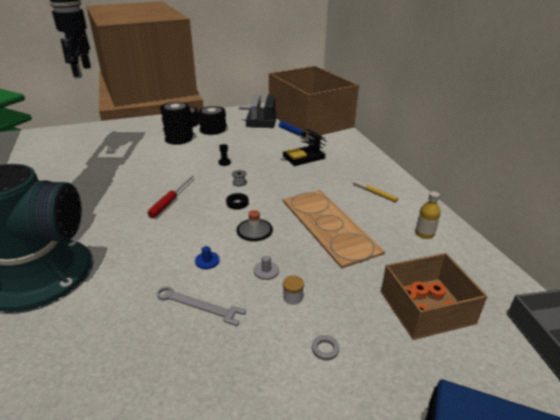

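The top view shows the iron stand at (152,150) left, board at (299,173), and a row of parts at v≈240–250. I'll enlarge to tell them apart.

```bash
python3 - <<'E'
import cv2
a=cv2.imread('pics/top0.png')
c=a[130:330,110:470]; cv2.imwrite('pics/topc.png',cv2.resize(c,None,fx=2.2,fy=2.2,interpolation=cv2.INTER_CUBIC))
a=cv2.imread('pics/side0.png')
c=a[120:370,140:400]; cv2.imwrite('pics/sidec.png',cv2.resize(c,None,fx=2.4,fy=2.4,interpolation=cv2.INTER_CUBIC))
E
```

```text
(no output)
```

View pics/topc.png

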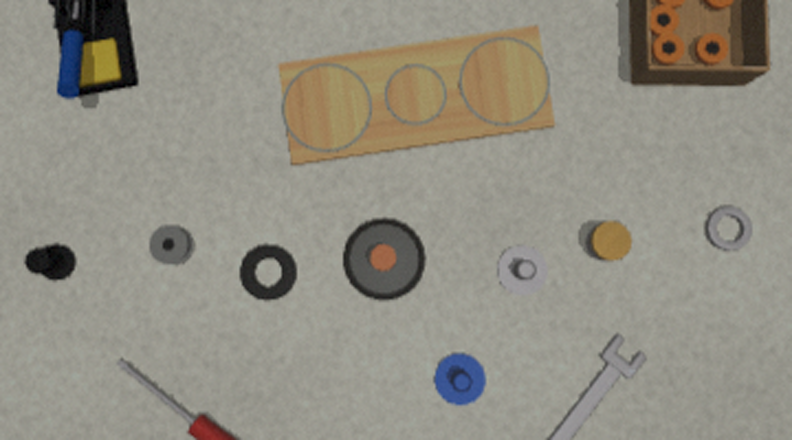

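View pics/sidec.png

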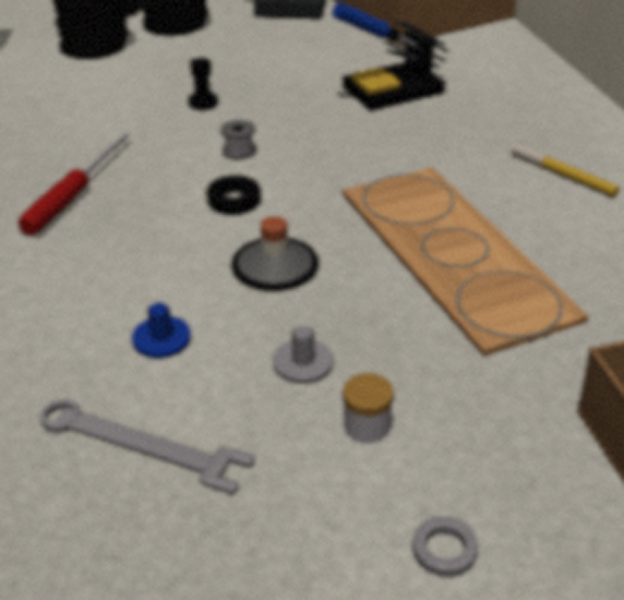

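Candidates (top pixels): gauge (133,249) black foot/stem/head; reel (187,241) flanged spool; magnet (232,253) thick dark ring; cone (285,248); steel yoke (346,252), with blue look-alike (319,302) to leave; tin (387,239) brass lid; plate (441,233) thin steel ring (orange rings sit in the carton at (430,140)). The iron stand is at the left (+y) end and the carton at the right, so the cone goes to the left mark and the gauge to the right one.

```bash
cat > m.py <<'E'
from h import *
def load(f): return dict(np.load('pics/'+f+'.npz'))
def blob(d,box,lo=28,dark=False):
    u0,u1,v0,v1=box; im=cv2.cvtColor(d['image'],cv2.COLOR_RGB2LAB).astype(float)[v0:v1,u0:u1]
    bg=np.median(im.reshape(-1,3),0); m=(np.linalg.norm(im-bg,axis=2)>lo).astype(np.uint8)
    cs,_=cv2.findContours(m,cv2.RETR_EXTERNAL,cv2.CHAIN_APPROX_NONE)
    c=max(cs,key=cv2.contourArea)[:,0,:].astype(float)+[u0,v0]; return c
def circ(d,c,z):
    P=np.array([ray(d,u,v,z)[:2] for u,v in c]).astype(np.float32)
    A=np.c_[2*P,np.ones(len(P))];s=np.linalg.lstsq(A,(P**2).sum(1),rcond=None)[0]
    r=np.sqrt(s[2]+s[0]**2+s[1]**2); return s[:2],2*r, np.std(np.linalg.norm(P-s[:2],axis=1))
E
python3 - <<'E'
from m import *
t=load('top0.png');s=load('side0.png')
# board
for n,d,box in(('top',t,(225,375,130,215)),('side',s,(270,395,180,275))):
    u0,u1,v0,v1=box;h=cv2.cvtColor(d['image'],cv2.COLOR_RGB2HSV)[v0:v1,u0:u1]
    m=((h[:,:,1]>70)&(h[:,:,0]<30)).astype(np.uint8)
    cs,_=cv2.findContours(m,cv2.RETR_EXTERNAL,cv2.CHAIN_APPROX_NONE);c=max(cs,key=cv2.contourArea)[:,0,:]+[u0,v0]
    P=np.array([ray(d,u,v,.008)[:2] for u,v in c],np.float32)
    r=cv2.minAreaRect(P*1000);print(n,'board',r)
for nm,bt,bs,z,D in(('magnet',(215,250,235,272),(220,256,185,215),.016,58),('plate',(425,458,217,250),(305,347,328,364),.010,46),
  ('yoke',(330,362,235,268),(248,285,250,282),.006,52),('cone',(262,308,226,270),(232,278,205,243),.005,86),('reel',(172,205,226,256),(226,252,165,190),.03,40),('tin',(372,402,226,254),(276,310,272,308),.04,40),('gauge',(116,150,234,262),(212,236,140,170),.004,38)):
    for n,d,b in(('t',t,bt),('s',s,bs)):
        c=blob(d,b,18 if nm in('yoke','plate','reel') else 28); print(nm,n,D,[np.round(x*1000,1) for x in circ(d,c,z)],c.min(0),c.max(0))
E
```

```text
top board ((635.160888671875, -31.866775512695312), (110.94661712646484, 280.502197265625), 6.974289894104004)
side board ((633.7316284179688, -35.7591552734375), (114.89918518066406, 286.6437072753906), 6.942055702209473)
magnet t 58 [array([451.7, 124.7]), np.float64(57.5), np.float64(0.7)] [219. 241.] [244. 266.]
magnet s 58 [array([448.6, 113.1]), np.float64(70.9), np.float64(3.8)] [225. 192.] [249. 209.]
plate t 46 [array([ 487.6, -349.1]), np.float64(45.2), np.float64(2.1)] [430. 223.] [451. 243.]
plate s 46 [array([ 484., -356.]), np.float64(48.3), np.float64(1.2)] [311. 335.] [339. 360.]
yoke t 52 [array([ 449.2, -137.9]), np.float64(24.7), np.float64(1.2)] [341. 247.] [353. 257.]
yoke s 52 [array([ 448.4, -137. ]), np.float64(59.3), np.float64(5.0)] [254. 256.] [278. 279.]
cone t 86 [array([462.7,   4.5]), np.float64(116.2), np.float64(6.4)] [262. 226.] [307. 269.]
cone s 86 [array([467.9,  23.7]), np.float64(127.6), np.float64(17.7)] [232. 205.] [277. 242.]
reel t 40 [array([481.3, 221.6]), np.float64(43.0), np.float64(1.3)] [178. 232.] [198. 250.]
reel s 40 [array([475.9, 199. ]), np.float64(71.8), np.float64(9.9)] [231. 169.] [247. 186.]
tin t 40 [array([ 475.5, -216.3]), np.float64(44.7), np.float64(2.6)] [373. 230.] [396. 248.]
tin s 40 [array([ 468.1, -241.9]), np.float64(56.0), np.float64(6.1)] [283. 276.] [303. 303.]
gauge t 38 [array([468., 356.]), np.float64(45.1), np.float64(3.4)] [121. 240.] [144. 257.]
gauge s 38 [array([473.4, 395.3]), np.float64(108.0), np.float64(22.7)] [218. 143.] [231. 166.]
```

Top-view sizes agree (board 111×280.5, magnet 57.5), so there is no notable distortion. Next I'll refine the fits for the yoke, plate, cone, gauge and marks.

```bash
cat >> m.py <<'E'
def hull(m,u0,v0):
    cs,_=cv2.findContours(m.astype(np.uint8),cv2.RETR_EXTERNAL,cv2.CHAIN_APPROX_NONE)
    return max(cs,key=cv2.contourArea)[:,0,:].astype(float)+[u0,v0]
E
python3 - <<'E'
from m import *
t=load('top0.png')
im=cv2.cvtColor(cv2.GaussianBlur(t['image'],(3,3),0),cv2.COLOR_RGB2LAB).astype(float)
L,B=im[:,:,0],im[:,:,2]
def roi(b): return slice(b[2],b[3]),slice(b[0],b[1])
def show(n,m,b,z,D):
    c=hull(m,b[0],b[2]);o,dd,sd=circ(t,c,z);print(n,D,np.round(o*1000,1),round(dd*1000,1),round(sd*1000,1),'px',c.mean(0).round(1))
b=(330,362,235,268);print(np.median(B[roi(b)]),B[252,341],L[252,341],np.median(L[roi(b)]))
for th in(2,3,4): show('yoke',B[roi(b)]<np.median(B[roi(b)])-th,b,.006,52)
b=(425,458,217,250);
for th in(2,3,4): show('plate',B[roi(b)]<np.median(B[roi(b)])-th,b,.010,46)
b=(258,312,222,274)
for th in(80,95,110): show('cone rim',L[roi(b)]<th,b,.004,86)
A=im[:,:,1]; show('cone tube',A[roi(b)]>140,b,.048,26)
b=(116,150,234,262)
for th in(40,60,80):
    show('gauge',L[roi(b)]<th,b,.004,38)
b=(374,402,226,254);show('tin',B[roi(b)]>150,b,.040,40)
b=(215,250,235,272)
for th in(70,90): show('magnet',L[roi(b)]<th,b,.016,58)
# marks: local bluish-ness
b=(230,370,135,212)
hsv=cv2.cvtColor(t['image'],cv2.COLOR_RGB2HSV)[roi(b)]
C=B[roi(b)]
bl=cv2.blackhat(C.astype(np.uint8),np.ones((7,7),np.uint8))
for (x,y,dd) in((.6236,.0624,96),(.6352,-.0319,66),(.6467,-.1262,96)):
    u,v=proj(t,(x,y,.008)); 
    vv,uu=np.nonzero(bl>10);P=np.array([ray(t,p+b[0],q+b[2],.008)[:2] for p,q in zip(uu,vv)])
    k=abs(np.linalg.norm(P-[x,y],axis=1)-dd/2000)<.006;Q=P[k]
    s=np.linalg.lstsq(np.c_[2*Q,np.ones(len(Q))],(Q**2).sum(1),rcond=None)[0];print('mark',k.sum(),s[:2].round(4),2*np.sqrt(s[2]+s[0]**2+s[1]**2),(u,v))
a=t['image'][225:270,110:260,::-1];cv2.imwrite('pics/g.png',cv2.resize(a,None,fx=5,fy=5,interpolation=cv2.INTER_CUBIC))
E
```

```text
133.0 127.0 135.0 160.0
yoke 52 [ 448.  -137.3] 49.9 0.6 px [346.8 252.3]
yoke 52 [ 447.8 -137.4] 48.2 0.7 px [347.  252.5]
yoke 52 [ 448.  -137.5] 46.0 0.7 px [346.8 252.3]
plate 46 [ 485.9 -350.2] 44.6 0.7 px [440.8 233.6]
plate 46 [ 485.8 -350.1] 42.1 0.8 px [440.6 233.5]
plate 46 [ 486.1 -350.2] 39.9 0.9 px [440.8 233.3]
cone rim 86 [462.8   5.5] 81.1 0.7 px [284.1 247.3]
cone rim 86 [462.8   5.5] 82.2 0.7 px [284.  247.4]
cone rim 86 [462.9   5.3] 83.4 0.7 px [284.2 247.3]
cone tube 26 [462.7   5.1] 22.6 0.6 px [283.8 246.7]
gauge 38 [467.4 356.1] 37.7 3.4 px [132.7 248.6]
gauge 38 [467.5 356.1] 40.1 3.6 px [132.7 248.5]
gauge 38 [467.6 355.8] 41.8 3.5 px [132.9 248.5]
tin 40 [ 474.6 -223.1] 35.9 0.6 px [387.5 239. ]
magnet 58 [451.5 125. ] 52.6 0.6 px [231.3 253.3]
magnet 58 [451.3 125.2] 54.3 0.7 px [231.3 253.3]Traceback (most recent call last):
  File "<stdin>", line 25, in <module>
AttributeError: module 'cv2' has no attribute 'blackhat'
```

```bash
python3 - <<'E'
from m import *
t=load('top0.png')
im=cv2.cvtColor(cv2.GaussianBlur(t['image'],(3,3),0),cv2.COLOR_RGB2LAB).astype(float)
L,B=im[:,:,0],im[:,:,2]
b=(230,370,135,212);r=(slice(b[2],b[3]),slice(b[0],b[1]))
bl=cv2.morphologyEx(B[r].astype(np.uint8),cv2.MORPH_BLACKHAT,np.ones((7,7),np.uint8))
for (x,y,dd) in((.6236,.0624,96),(.6352,-.0319,66),(.6467,-.1262,96)):
    vv,uu=np.nonzero(bl>6);P=np.array([ray(t,p+b[0],q+b[2],.008)[:2] for p,q in zip(uu,vv)])
    k=abs(np.linalg.norm(P-[x,y],axis=1)-dd/2000)<.006;Q=P[k]
    s=np.linalg.lstsq(np.c_[2*Q,np.ones(len(Q))],(Q**2).sum(1),rcond=None)[0];print('mark',k.sum(),s[:2].round(4),2*np.sqrt(s[2]+s[0]**2+s[1]**2))
for p in((.468,.347,0),(.468,.347,.058)):print(proj(t,p))
a=t['image'][225:270,110:260,::-1];cv2.imwrite('pics/g.png',cv2.resize(a,None,fx=5,fy=5,interpolation=cv2.INTER_CUBIC))
E
```

```text
mark 234 [0.6243 0.0624] 0.09283214797521766
mark 194 [ 0.6358 -0.032 ] 0.0629253376593365
mark 235 [ 0.6473 -0.1264] 0.09299449495716042
(np.float64(137.2839558305028), np.float64(248.35458320076768))
(np.float64(127.74737283890605), np.float64(247.48405285243203))
```

View pics/g.png

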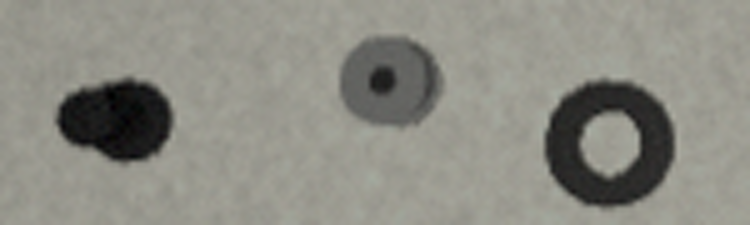

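Checks hold: marks at (624.3,62.4), (635.8,−32.0) and (647.3,−126.4) mm are 95 mm apart, and the gauge is at about (467,347). First the steel yoke at (448,−137.4), with jaws turned along x.

>>> drive_tool(targets=[28,-56,0,-0.15,28,-56,0,-0.15,28,-56,0,-0.15,28,-56,0,-0.15,28,-56,0,-0.15], fingers=1, squeeze=40)

```text
clock: 0.72
tcp_pos: [0.2582, 0.2553, 0.2253]
ee_rot: [-0.001, 0.473, 0.881, -0.004]
force: [1.7, -0.6, -0.2]
width: 1.002
```

>>> drive_tool(targets=[27,-56,0,-0.15,27,-56,0,-0.15,27,-56,0,-0.15,27,-56,0,-0.13,27,-56,0,0])

```text
clock: 1.35
tcp_pos: [0.3912, -0.0277, 0.224]
ee_rot: [-0.002, 0.713, 0.702, -0.002]
force: [0.9, -0.1, -0.7]
width: 0.997
```

>>> drive_tool(targets=[27,-56,-30,0,27,-56,-40,0,0,0,0,0], fingers=0.7)

```text
clock: 1.72
tcp_pos: [0.438, -0.1294, 0.1615]
ee_rot: [-0.002, 0.715, 0.699, -0.002]
force: [0.0, 0.4, 0.0]
width: 0.704
```

>>> drive_tool(targets=[10,-8,-40,0.02,0,0,-50,0,0,0,-40,0,0,0,0,0])

```text
clock: 2.22
tcp_pos: [0.4486, -0.1353, 0.0313]
ee_rot: [-0.001, 0.707, 0.707, -0.0]
force: [0.2, -0.8, -0.1]
width: 0.701
```

>>> drive_tool(targets=[-0.5,-2,-19,0,0,0,0,0])

```text
clock: 2.48
tcp_pos: [0.4505, -0.1369, 0.0164]
ee_rot: [0.002, 0.707, 0.707, 0.001]
force: [-0.2, -0.1, -0.0]
width: 0.702
```

>>> drive_tool(targets=[0,0,0,0,0,0,0,0,0,0,0,0,0,0,0,0,0,0,0,0], fingers=0)

```text
clock: 3.1
tcp_pos: [0.4538, -0.1376, 0.0221]
ee_rot: [0.006, 0.707, 0.708, 0.003]
force: [0.2, 0.3, -2.3]
width: 0.21
```

>>> drive_tool(targets=[0,0,30,0,0,0,30,0,0,0,0,0])

```text
clock: 3.48
tcp_pos: [0.4525, -0.1372, 0.0818]
ee_rot: [0.004, 0.707, 0.708, 0.002]
force: [-0.1, -1.0, -2.0]
width: 0.21
```

```bash
python3 - <<'E'
from h import *
s=ctrl.get_state();print(s['tcp_pos'],s['ee_rot'],s['force'],s['dq'])
d=cap('side','s1.png');print(ctrl.get_state()['tcp_pos'])
E
```

```text
[ 0.45253067 -0.13718549  0.0817704 ] [0.00416282 0.70664069 0.70755767 0.0019377 ] [-0.05788004 -0.95576749 -1.99935699] [-0.0005857   0.02928543  0.05122356  0.00031013 -0.00095255 -0.00148567]
[ 0.45130094 -0.13665203  0.07999106]
```

View pics/s1.png

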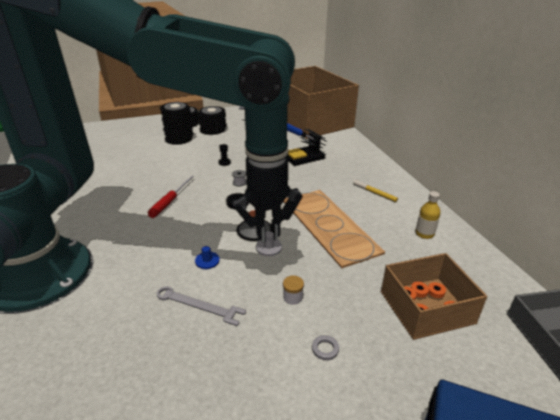

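The picture shows the yoke held upright between the fingers at (268,240). I'll carry it to the middle mark.

>>> drive_tool(targets=[45,26,0,0,45,26,0,0,45,26,0,0,45,26,0,0,0,0,0,0])

```text
clock: 4.15
tcp_pos: [0.6298, -0.0288, 0.0669]
ee_rot: [-0.005, 0.708, 0.706, -0.004]
force: [-0.4, -0.6, -1.0]
width: 0.213
```

>>> drive_tool(targets=[6,-3,-20,0,0,0,0,0,0,0,0,0])

```text
clock: 4.53
tcp_pos: [0.6319, -0.0332, 0.0408]
ee_rot: [-0.008, 0.708, 0.706, -0.007]
force: [1.5, 0.5, -1.1]
width: 0.21
```

>>> drive_tool(targets=[4,1,-3,0,1,0,-2,0])

```text
clock: 4.78
tcp_pos: [0.6368, -0.0332, 0.0366]
ee_rot: [-0.007, 0.709, 0.705, -0.007]
force: [-0.8, -0.7, -1.1]
width: 0.212
```

>>> drive_tool(targets=[0,1,-4,0,0,0,-3,0])

```text
clock: 5.03
tcp_pos: [0.6373, -0.0323, 0.0302]
ee_rot: [-0.007, 0.709, 0.705, -0.006]
force: [0.2, -0.3, -0.6]
width: 0.208
```

>>> drive_tool(targets=[0,0,-3,0])

```text
clock: 5.15
tcp_pos: [0.6371, -0.0322, 0.0296]
ee_rot: [-0.007, 0.709, 0.705, -0.006]
force: [-8.0, 0.6, 16.8]
width: 0.211
```

Contact (16.8 N) at z≈29.6 mm, so the yoke is standing. Releasing.

>>> drive_tool(targets=[0,0,0,0,0,0,0,0,0,0,0,0], fingers=0.6)

```text
clock: 5.52
tcp_pos: [0.6381, -0.0322, 0.031]
ee_rot: [-0.005, 0.709, 0.705, -0.005]
force: [0.1, 1.3, -0.0]
width: 0.598
```

>>> drive_tool(targets=[0,0,40,0,0,0,50,0,-40,30,40,0,-50,40,0,0,0,0,0,0])

```text
clock: 6.15
tcp_pos: [0.5448, 0.0386, 0.1591]
ee_rot: [-0.008, 0.709, 0.705, -0.007]
force: [1.4, -0.7, -0.2]
width: 0.603
```

```bash
cat > lk.py <<'E'
from m import *
import sys
def look(tag,box,name='top',k=5):
    d=cap(name,tag+'.png');a=d['image'][box[2]:box[3],box[0]:box[1],::-1]
    cv2.imwrite('pics/%s_c.png'%tag,cv2.resize(a,None,fx=k,fy=k,interpolation=cv2.INTER_CUBIC));return d
E
python3 - <<'E'
from lk import *
look('t2',(225,375,130,230)); print(ctrl.get_state()['tcp_pos'])
look('s2',(270,400,170,290),'side')
E
```

```text
[0.54751332 0.03727181 0.16060583]
```

View pics/t2_c.png

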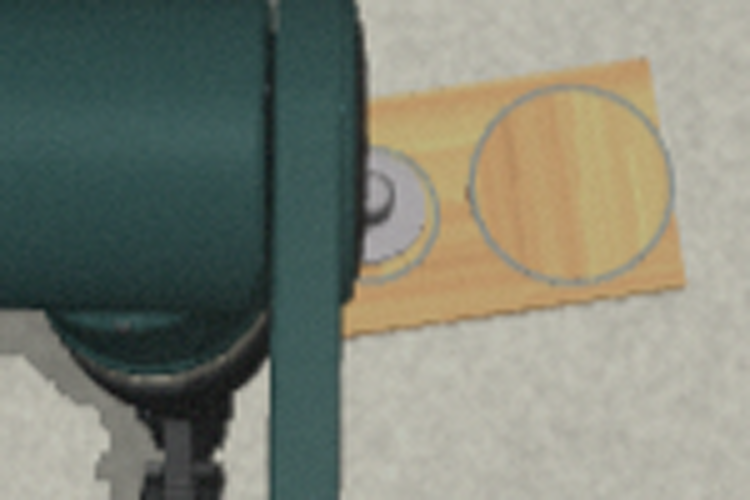

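View pics/s2_c.png

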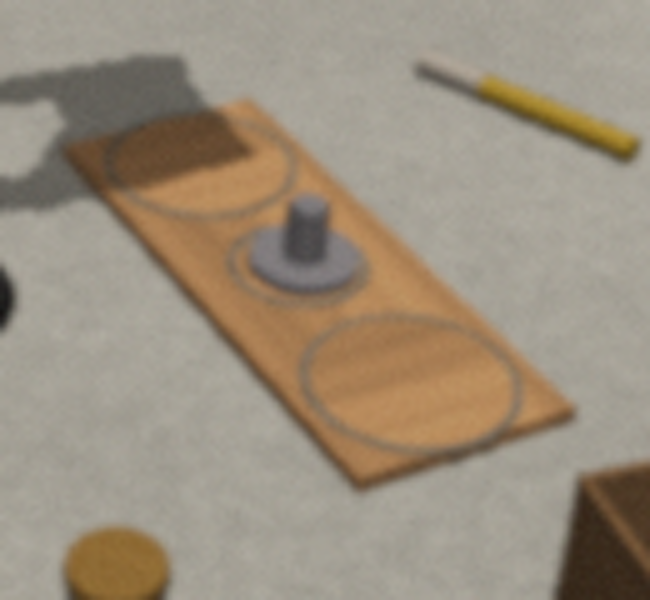

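The side crop shows the yoke upright on the board at (308,240), pushed a few mm to +x of the ring but within tolerance. I'll go over the magnet now and measure the yoke when the view is clear.

>>> drive_tool(targets=[-32,30,-15,0,-32,30,-20,0,-30,28,-20,0,0,0,0,0], fingers=1)

```text
clock: 6.75
tcp_pos: [0.4585, 0.1234, 0.1048]
ee_rot: [-0.004, 0.712, 0.702, -0.004]
force: [-0.5, -0.7, 0.3]
width: 1.001
```

```bash
python3 - <<'E'
from lk import *
t=look('t3',(225,375,130,230)); s=ctrl.get_state();print(s['tcp_pos'],s['ee_rot'])
E
```

```text
[0.46058772 0.12269057 0.10620911] [-0.00263206  0.71276861  0.70138823 -0.00292132]
```

View pics/t3_c.png

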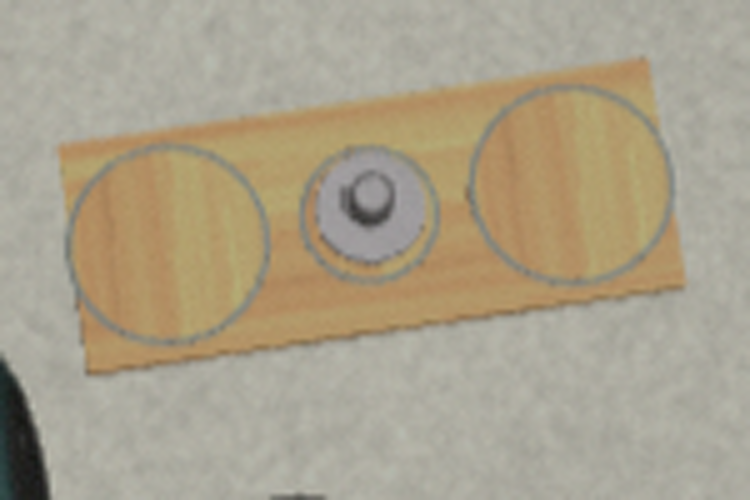

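```bash
python3 - <<'E'
from m import *
t=load('t3.png')
im=cv2.cvtColor(t['image'],cv2.COLOR_RGB2LAB).astype(float)
b=(282,318,155,190);m=im[b[2]:b[3],b[0]:b[1],2]<138
c=hull(m,b[0],b[2]);print(circ(t,c,.014),c.min(0),c.max(0))
h=cv2.convexHull(c.astype(np.float32))[:,0];print(circ(t,h,.014))
print(ray(t,225+374/5-.4,130+190/5-.4,.044))
E
```

```text
(array([ 0.63900066, -0.03301306]), np.float64(0.05117348136941883), np.float64(0.0013778502336051896)) [288. 159.] [310. 182.]
(array([ 0.63948797, -0.03337311]), np.float64(0.05376283830297171), np.float64(0.0009669879368670113))
[ 0.63927302 -0.03391095  0.044     ]
```

Yoke is at camera (639.2,−33.4), with TCP at release (637.5,−32.2): the camera reads about 1.5 mm high in x. Now down onto the magnet (TCP target ≈ (450,125), z≈0).

>>> drive_tool(targets=[-10,2,-40,0.016,-1,0,-35,0,-2,0,-15,0])

```text
clock: 7.18
tcp_pos: [0.4569, 0.1225, 0.0193]
ee_rot: [0.002, 0.708, 0.706, 0.002]
force: [0.6, -0.1, 0.3]
width: 1.0
```

>>> drive_tool(targets=[-7,2.5,-13,0,-2,0.5,-7,0])

```text
clock: 7.42
tcp_pos: [0.45, 0.1248, -0.0006]
ee_rot: [0.003, 0.709, 0.705, 0.003]
force: [-0.2, 0.8, 0.4]
width: 0.998
```

>>> drive_tool(targets=[-1,0,-1.5,0,-1,0,-1.5,0,-0.5,0,-1,0,0,0,-0.5,0], fingers=0)

```text
clock: 7.92
tcp_pos: [0.4496, 0.125, -0.0015]
ee_rot: [0.005, 0.709, 0.705, 0.005]
force: [-2.1, -0.6, 2.2]
width: 0.664
```

>>> drive_tool(targets=[0,0,20,0,0,0,40,0,0,0,30,0])

```text
clock: 8.3
tcp_pos: [0.4462, 0.1247, 0.0863]
ee_rot: [0.002, 0.709, 0.705, 0.002]
force: [1.2, -0.2, -1.6]
width: 0.66
```

>>> drive_tool(targets=[46,-39,4,0,46,-39,4,0,46,-39,4,0,46,-39,4,0,4,0,0,0])

```text
clock: 8.93
tcp_pos: [0.641, -0.0348, 0.1037]
ee_rot: [0.004, 0.708, 0.707, 0.005]
force: [-1.0, -0.1, -2.9]
width: 0.661
```

>>> drive_tool(targets=[-2,1,-20,0,-1,0,-10,0,0,0,0,0])

```text
clock: 9.3
tcp_pos: [0.6371, -0.0326, 0.0711]
ee_rot: [0.003, 0.708, 0.707, 0.005]
force: [-0.8, -0.9, -1.5]
width: 0.662
```

```bash
python3 - <<'E'
from lk import *
look('s4',(270,400,170,290),'side'); s=ctrl.get_state();print(s['tcp_pos'],s['ee_rot'])
E
```

```text
[ 0.63729664 -0.03257827  0.0715795 ] [0.00302141 0.70754284 0.70664349 0.00538302]
```

View pics/s4_c.png

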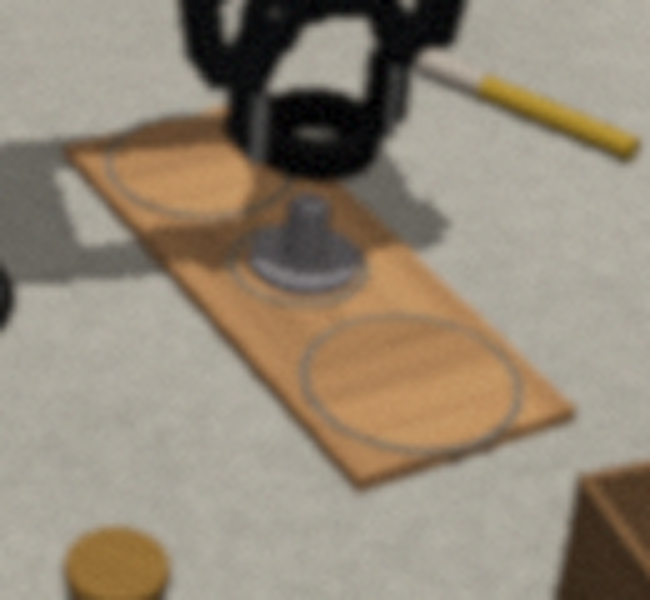

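The magnet hangs level at (312,130), over the pole at (308,210), and the alignment looks right. I'll lower it slowly while watching force (seat expected at TCP z≈12.5).

>>> drive_tool(targets=[0.5,-0.5,-12,0,0,0,-10,0,0,0,-5,0])

```text
clock: 9.72
tcp_pos: [0.6386, -0.0323, 0.0451]
ee_rot: [0.004, 0.707, 0.707, 0.007]
force: [-0.2, 0.5, -1.5]
width: 0.661
```

>>> drive_tool(targets=[0,0,-8,0,0,0,-8,0])

```text
clock: 9.98
tcp_pos: [0.6388, -0.0324, 0.0285]
ee_rot: [0.005, 0.707, 0.707, 0.007]
force: [-0.5, 0.6, -1.1]
width: 0.661
```

>>> drive_tool(targets=[-1,-0.5,-8,0,0,0,-4,0])

```text
clock: 10.22
tcp_pos: [0.6374, -0.0329, 0.0149]
ee_rot: [0.004, 0.707, 0.707, 0.006]
force: [0.2, -0.1, -1.6]
width: 0.661
```

>>> drive_tool(targets=[0,0,-3,0])

```text
clock: 10.35
tcp_pos: [0.6374, -0.0329, 0.0124]
ee_rot: [0.004, 0.707, 0.707, 0.006]
force: [-3.6, 0.2, 11.6]
width: 0.664
```

Contact came at the expected height. Release, go up, head for the plate at (486,−350).

>>> drive_tool(targets=[0,0,0,0,0,0,0,0,0,0,0,0], fingers=1)

```text
clock: 10.72
tcp_pos: [0.6388, -0.0332, 0.0141]
ee_rot: [0.006, 0.707, 0.707, 0.008]
force: [-0.5, -1.4, 0.3]
width: 0.999
```

>>> drive_tool(targets=[0,0,40,0,0,0,50,0,-30,-50,20,0,-30,-50,0,0,-30,-50,0,0])

```text
clock: 11.35
tcp_pos: [0.5484, -0.1834, 0.1282]
ee_rot: [0.008, 0.704, 0.71, 0.008]
force: [-0.4, -1.1, -0.3]
width: 1.0
```

>>> drive_tool(targets=[-30,-50,0,0,-25,-50,-10,0,-6,-50,-20,0,0,-20,0,0])

```text
clock: 11.85
tcp_pos: [0.4836, -0.3609, 0.1004]
ee_rot: [0.011, 0.705, 0.709, 0.008]
force: [0.4, 0.0, 0.1]
width: 1.003
```

```bash
python3 - <<'E'
from lk import *
t=look('t5',(225,375,130,230));look('s5',(270,400,170,290),'side');  s=ctrl.get_state();print(s['tcp_pos'],s['ee_rot'])
im=cv2.cvtColor(t['image'],cv2.COLOR_RGB2LAB).astype(float)
b=(278,322,150,194);m=im[b[2]:b[3],b[0]:b[1],0]<90
c=hull(m,b[0],b[2]);print(circ(t,c,.030))
E
```

```text
[ 0.48542139 -0.36101309  0.10257999] [0.01312119 0.70507088 0.70896401 0.0085394 ]
(array([ 0.63693869, -0.03186405]), np.float64(0.056356019797886965), np.float64(0.0006378563941841458))
```

View pics/t5_c.png

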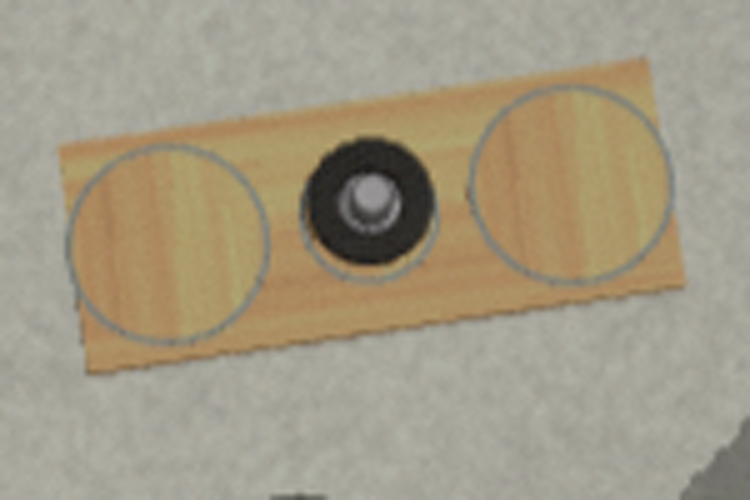

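View pics/s5_c.png

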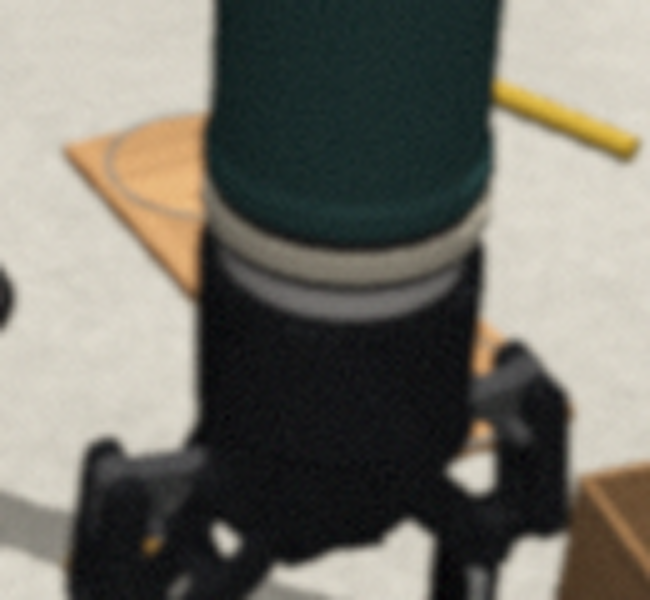

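Top crop: the magnet encircles the pole at (370,200), centre (637.0,−31.9), about 2.5 mm from the pole axis, flat. Next the plate.

>>> drive_tool(targets=[-2,10,-40,0,-1,1,-35,0,-1,0,-15,0])

```text
clock: 12.32
tcp_pos: [0.4864, -0.3474, 0.0163]
ee_rot: [0.018, 0.704, 0.71, 0.01]
force: [0.2, -0.0, -0.2]
width: 1.003
```

>>> drive_tool(targets=[-3,-3,-11,0,-2,0,-8,0])

```text
clock: 12.58
tcp_pos: [0.483, -0.3496, -0.0019]
ee_rot: [0.019, 0.703, 0.711, 0.011]
force: [-0.4, -0.2, -0.1]
width: 1.004
```

>>> drive_tool(targets=[0,0,-1,0,-0.5,0,-1,0,0,0,-0.5,0,0,0,0,0], fingers=0)

```text
clock: 13.08
tcp_pos: [0.4824, -0.3516, -0.0001]
ee_rot: [0.021, 0.703, 0.711, 0.009]
force: [0.3, -0.8, -1.1]
width: 0.509
```

>>> drive_tool(targets=[0,0,20,0,0,0,40,0,0,0,30,0])

```text
clock: 13.45
tcp_pos: [0.4804, -0.3496, 0.0876]
ee_rot: [0.016, 0.703, 0.711, 0.01]
force: [0.8, -0.2, -1.1]
width: 0.514
```

>>> drive_tool(targets=[30,53,4,0,30,53,4,0,26,53,2,0,26,53,2,0,26,53,2,0])

```text
clock: 14.08
tcp_pos: [0.6225, -0.0835, 0.1063]
ee_rot: [0.022, 0.707, 0.707, 0.011]
force: [0.4, -0.8, -1.1]
width: 0.513
```

>>> drive_tool(targets=[20,50,0,0,0,0,0,0])

```text
clock: 14.32
tcp_pos: [0.6445, -0.0272, 0.106]
ee_rot: [0.022, 0.704, 0.709, 0.012]
force: [-0.3, -0.3, -0.5]
width: 0.516
```

>>> drive_tool(targets=[-7,-7,-25,0,0,0,-10,0])

```text
clock: 14.58
tcp_pos: [0.6381, -0.0346, 0.071]
ee_rot: [0.023, 0.704, 0.71, 0.012]
force: [-0.2, -0.2, -2.0]
width: 0.517
```

```bash
python3 - <<'E'
from lk import *
look('s6',(270,400,170,290),'side'); s=ctrl.get_state();print(s['tcp_pos'],s['ee_rot'],s['joints'])
E
```

```text
[ 0.63830681 -0.03457726  0.07055921] [0.02325825 0.70404259 0.70967042 0.01228778] [-0.13858769  0.32692197  1.41198964 -0.00841478  1.35071736 -0.14492581]
```

View pics/s6_c.png

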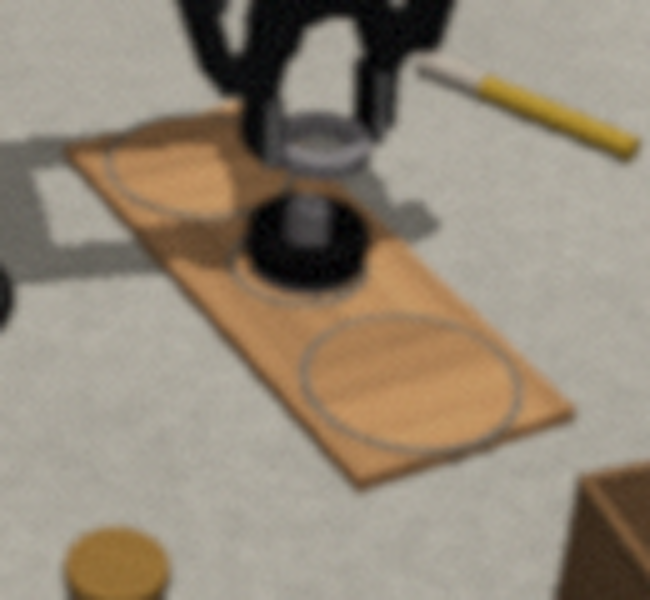

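```bash
python3 - <<'E'
from m import *
s=load('s6.png');s4=load('s4.png')
f=lambda d,u,v,z:ray(d,270+(u+.5)/5-.5,170+(v+.5)/5-.5,z).round(4)
print('pole top',f(s,311,204,.044)); print('pole top s4',f(s4,313,203,.044))
# plate ellipse outer of top face
a=s['image'];im=cv2.cvtColor(a,cv2.COLOR_RGB2LAB).astype(int)
c=cv2.resize(a[190:210,320:350],None,fx=20,fy=20,interpolation=cv2.INTER_CUBIC);cv2.imwrite('pics/pl.png',c[:,:,::-1])
E
```

```text
pole top [ 0.6376 -0.0356  0.044 ]
pole top s4 [ 0.6388 -0.0352  0.044 ]
```

View pics/pl.png

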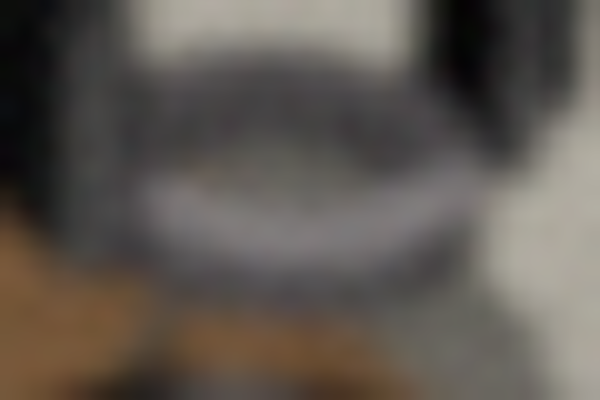

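```bash
python3 - <<'E'
from m import *
s=load('s6.png');s4=load('s4.png')
for z in(.079,.082): print(ray(s,333.3,197.8,z).round(4),ray(s,334.4,197.4,z).round(4))
print('expected px',proj(s,(.638,-.0350,.080)))
for f in('s6','s4'):
  d=load(f+'.png');im=cv2.cvtColor(d['image'],cv2.COLOR_RGB2LAB)[:,:,0]
# magnet in s4
c=cv2.resize(s4['image'][180:210,310:352],None,fx=15,fy=15,interpolation=cv2.INTER_CUBIC);cv2.imwrite('pics/mg.png',c[:,:,::-1])
E
```

```text
[ 0.6378 -0.0367  0.079 ] [ 0.6409 -0.0359  0.079 ]
[ 0.6357 -0.041   0.082 ] [ 0.6387 -0.0402  0.082 ]
expected px (np.float64(333.07968338277647), np.float64(197.02132193518793))
```

View pics/mg.png

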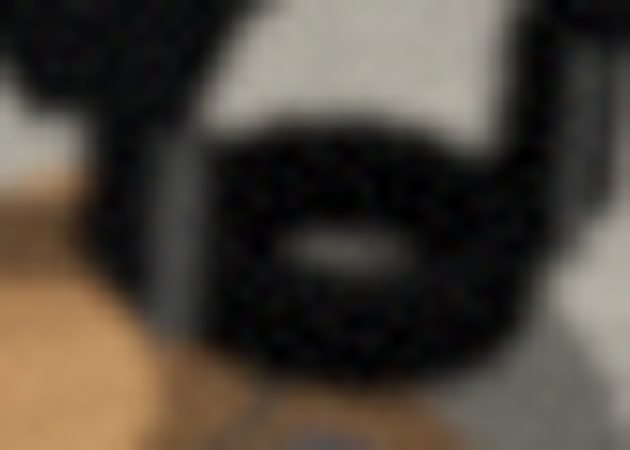

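Projected against the pole axis, the plate is within about 1 px (2 mm), so I'll lower it with a 1 mm correction and watch force.

>>> drive_tool(targets=[-1,0.5,-14,0,0,0,-7,0])

```text
clock: 14.88
tcp_pos: [0.6381, -0.0354, 0.0498]
ee_rot: [0.024, 0.705, 0.709, 0.013]
force: [1.0, 0.3, -0.8]
width: 0.511
```

>>> drive_tool(targets=[0,0,-5,0,0,0,-4,0])

```text
clock: 15.12
tcp_pos: [0.6384, -0.0358, 0.0405]
ee_rot: [0.025, 0.705, 0.709, 0.013]
force: [-1.1, -0.0, 1.6]
width: 0.52
```

>>> drive_tool(targets=[-0.5,1,-3,0])

```text
clock: 15.25
tcp_pos: [0.6383, -0.0348, 0.0378]
ee_rot: [0.025, 0.705, 0.709, 0.014]
force: [-0.6, -0.0, -0.7]
width: 0.513
```

>>> drive_tool(targets=[0,0.5,-4,0])

```text
clock: 15.38
tcp_pos: [0.6385, -0.0342, 0.0339]
ee_rot: [0.025, 0.705, 0.709, 0.014]
force: [0.4, -0.3, -1.0]
width: 0.515
```

Over the pole (z 33.9 mm, no side load). Continue to the seat.

>>> drive_tool(targets=[0,0,-3,0])

```text
clock: 15.5
tcp_pos: [0.6385, -0.0341, 0.0307]
ee_rot: [0.025, 0.705, 0.709, 0.014]
force: [0.1, 0.0, -1.2]
width: 0.514
```

>>> drive_tool(targets=[0,0,-2,0])

```text
clock: 15.62
tcp_pos: [0.6386, -0.0341, 0.0295]
ee_rot: [0.025, 0.705, 0.709, 0.014]
force: [-2.7, 0.4, 9.1]
width: 0.515
```

>>> drive_tool(targets=[0,0,0,0,0,0,0,0,0,0,0,0], fingers=0.9)

```text
clock: 16.0
tcp_pos: [0.6392, -0.0342, 0.03]
ee_rot: [0.026, 0.705, 0.709, 0.014]
force: [0.1, 0.1, -0.0]
width: 0.901
```

>>> drive_tool(targets=[0,0,40,0,0,0,50,0,-55,12,10,0,-55,13,0,0,-55,13,0,0])

```text
clock: 16.62
tcp_pos: [0.4731, 0.0034, 0.1317]
ee_rot: [0.026, 0.705, 0.708, 0.015]
force: [-0.3, 0.6, 0.6]
width: 0.896
```

```bash
python3 - <<'E'
from lk import *
t=look('t7',(225,375,130,230));look('s7',(270,400,170,290),'side');  s=ctrl.get_state();print(s['tcp_pos'],s['ee_rot'],s['dq'])
E
```

```text
[0.46789294 0.00465118 0.12904341] [0.02328367 0.70489971 0.70881736 0.0123375 ] [-0.01164953  0.07986051 -0.12289459 -0.00996847 -0.07723557 -0.00753557]
```

View pics/t7_c.png

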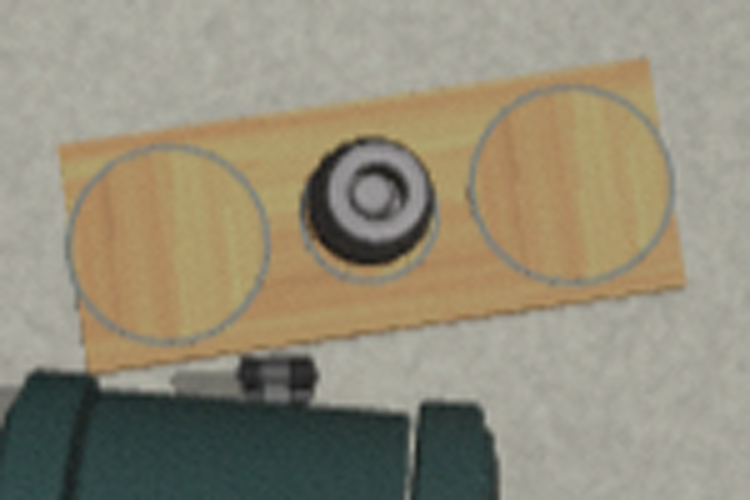

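View pics/s7_c.png

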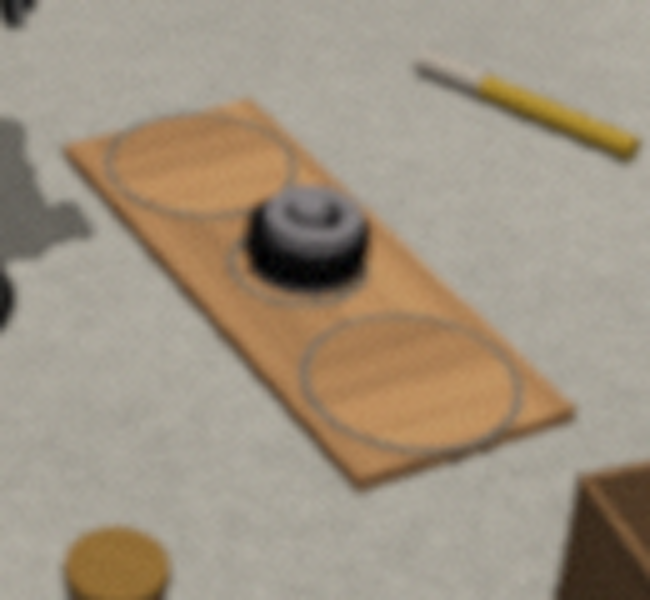

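The stack is good: plate flat on the magnet at crop (379,192), with the pole through it. Now the cone.

>>> drive_tool(targets=[-7,1,-40,0,0,0,-30,0], fingers=0.8)

```text
clock: 16.98
tcp_pos: [0.4633, 0.0055, 0.0616]
ee_rot: [0.028, 0.705, 0.709, 0.016]
force: [0.3, 0.4, 1.1]
width: 0.8
```

>>> drive_tool(targets=[-2,0,-25,0,-1,0,-13,0])

```text
clock: 17.23
tcp_pos: [0.4603, 0.0054, 0.0216]
ee_rot: [0.027, 0.705, 0.709, 0.016]
force: [0.1, -0.2, -0.4]
width: 0.798
```

>>> drive_tool(targets=[0,0,3,0,0,0,0,0,0,0,0,0,0,0,-0.5,0], fingers=0)

```text
clock: 17.73
tcp_pos: [0.463, 0.005, 0.0269]
ee_rot: [0.029, 0.705, 0.709, 0.017]
force: [-0.2, -0.0, -0.3]
width: 0.289
```

>>> drive_tool(targets=[0,0,20,0,0,0,40,0,0,0,20,0])

```text
clock: 18.1
tcp_pos: [0.4617, 0.0052, 0.1076]
ee_rot: [0.028, 0.705, 0.709, 0.016]
force: [-0.3, -0.4, -0.7]
width: 0.291
```

>>> drive_tool(targets=[40,14,3,0,40,14,3,0,40,14,3,0,36,13,0,0,0,0,0,0])

```text
clock: 18.73
tcp_pos: [0.6247, 0.0616, 0.1215]
ee_rot: [0.032, 0.705, 0.708, 0.019]
force: [-0.1, 0.7, 0.1]
width: 0.293
```

>>> drive_tool(targets=[0,0,-40,0,0,0,-25,0,0,0,-10,0])

```text
clock: 19.1
tcp_pos: [0.6246, 0.061, 0.0471]
ee_rot: [0.034, 0.705, 0.708, 0.02]
force: [-1.0, -0.5, 0.2]
width: 0.29
```

```bash
python3 - <<'E'
from lk import *
look('s8',(270,400,150,270),'side');  s=ctrl.get_state();print(s['tcp_pos'],s['ee_rot'])
E
```

```text
[0.62386194 0.0610251  0.04586032] [0.03282181 0.7049138  0.70825905 0.01970754]
```

View pics/s8_c.png

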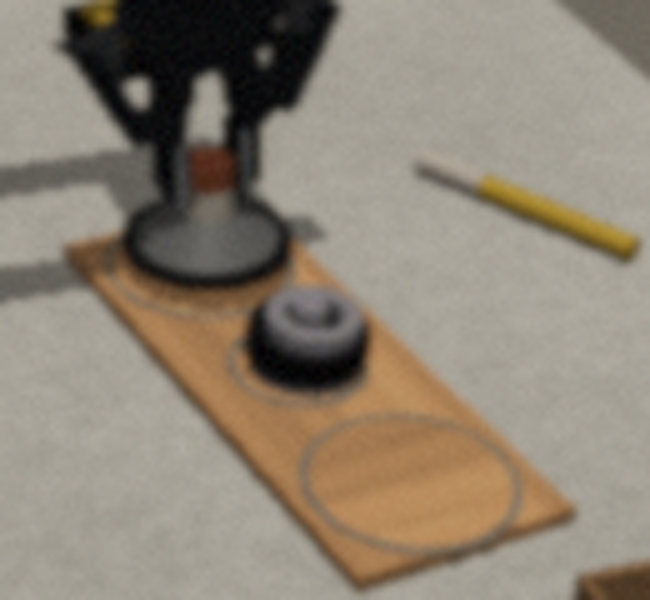

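The cone hangs upright just above the left ring at crop (208,240). Lowering.

>>> drive_tool(targets=[0,1,-7,0,0,0,-3,0])

```text
clock: 19.4
tcp_pos: [0.6245, 0.0619, 0.0375]
ee_rot: [0.034, 0.705, 0.708, 0.021]
force: [-0.2, 0.7, -0.3]
width: 0.292
```

>>> drive_tool(targets=[0,0,-2,0])

```text
clock: 19.52
tcp_pos: [0.625, 0.0618, 0.0363]
ee_rot: [0.034, 0.705, 0.708, 0.021]
force: [-0.8, -0.0, -0.5]
width: 0.29
```

>>> drive_tool(targets=[0,0,-3,0])

```text
clock: 19.65
tcp_pos: [0.6256, 0.0618, 0.0345]
ee_rot: [0.035, 0.705, 0.708, 0.022]
force: [-3.0, -0.5, 8.2]
width: 0.287
```

>>> drive_tool(targets=[0,0,0.5,0,0,0,0,0,0,0,0,0], fingers=0.6)

```text
clock: 20.02
tcp_pos: [0.6262, 0.0618, 0.0357]
ee_rot: [0.036, 0.705, 0.708, 0.022]
force: [-0.2, 0.3, 0.3]
width: 0.6
```

>>> drive_tool(targets=[0,0,40,0,0,0,50,0,-28,52,30,0,-28,52,0,0,-28,52,0,0])

```text
clock: 20.65
tcp_pos: [0.5428, 0.2147, 0.1564]
ee_rot: [0.035, 0.708, 0.705, 0.023]
force: [1.3, 2.0, -0.2]
width: 0.605
```

>>> drive_tool(targets=[-28,52,0,0,-26,52,-20,0,-20,22,-20,0,0,0,0,0])

```text
clock: 21.15
tcp_pos: [0.4644, 0.3479, 0.1171]
ee_rot: [0.035, 0.706, 0.707, 0.025]
force: [0.4, -1.2, 0.1]
width: 0.6
```

```bash
python3 - <<'E'
from lk import *
t=look('t9',(225,375,130,230));look('s9',(270,400,150,270),'side');  s=ctrl.get_state();print(s['tcp_pos'],s['ee_rot'])
E
```

```text
[0.46709765 0.34688789 0.11938744] [0.03610573 0.70705651 0.70571545 0.02707703]
```

View pics/t9_c.png

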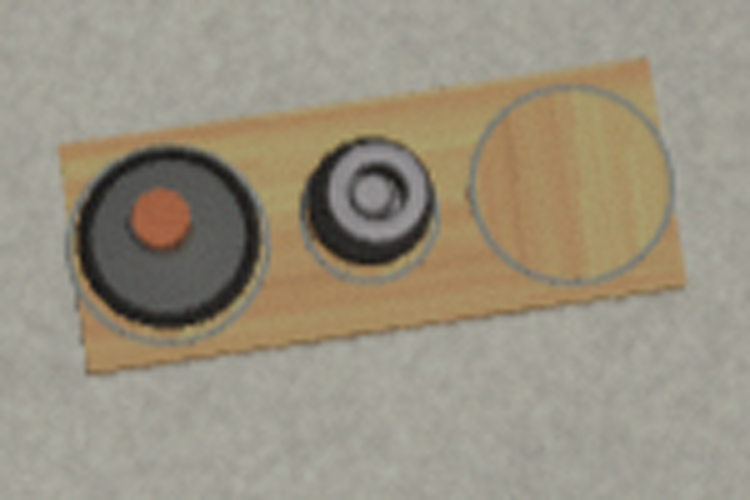

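View pics/s9_c.png

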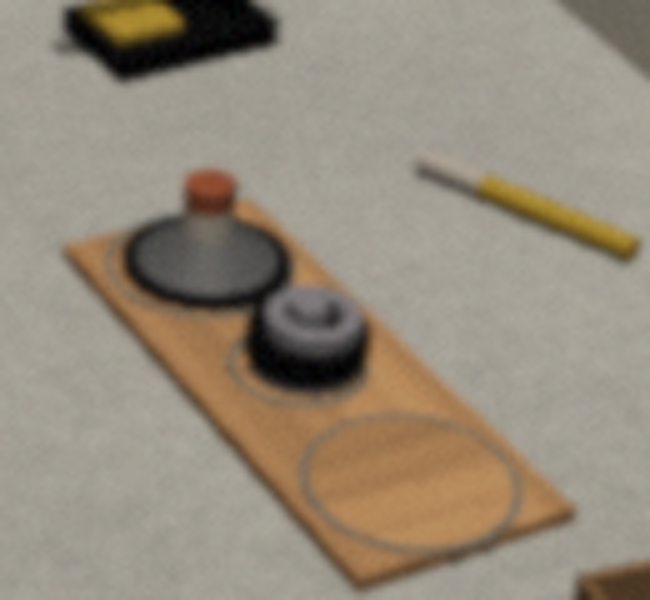

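The cone stands within about 3 mm of its mark's centre (crop (168,238) vs (168,245)). The tool has drifted into ~0.09 rad of tilt, so I'll grip the gauge's head softly.

>>> drive_tool(targets=[-1,1,-35,0,-1,0,-25,0], squeeze=22)

```text
clock: 21.5
tcp_pos: [0.4706, 0.3475, 0.064]
ee_rot: [0.038, 0.708, 0.704, 0.033]
force: [-0.9, -0.3, -0.4]
width: 0.604
```

>>> drive_tool(targets=[-5,0,-5,0,-3,0,-18,0,-1,0,-10,0])

```text
clock: 21.88
tcp_pos: [0.4644, 0.3455, 0.0316]
ee_rot: [0.039, 0.71, 0.702, 0.034]
force: [-0.1, -1.5, -0.2]
width: 0.599
```

>>> drive_tool(targets=[1.5,1.5,0,0.01,-1,0,0,0,-0.5,0,-1,0,0,0,-1,0], fingers=0)

```text
clock: 22.38
tcp_pos: [0.4656, 0.3477, 0.0317]
ee_rot: [0.039, 0.706, 0.706, 0.036]
force: [-1.8, -1.0, 4.2]
width: 0.298
```

```bash
python3 - <<'E'
from lk import *
look('s10',(180,290,100,200),'side');  s=ctrl.get_state();print(s['tcp_pos'],s['ee_rot'])
E
```

```text
[0.46558247 0.34764085 0.03165051] [0.03931142 0.70609855 0.70611595 0.03577317]
```

View pics/s10_c.png

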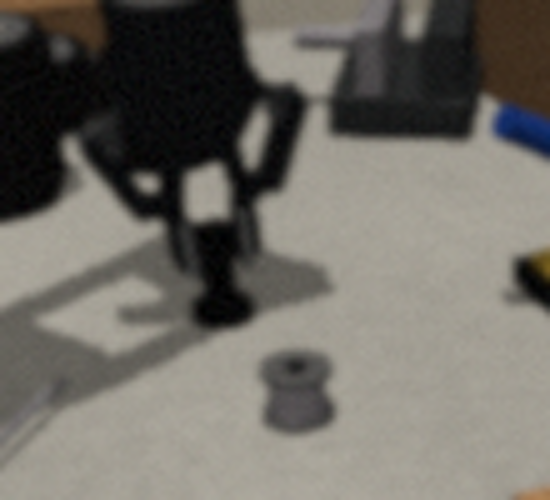

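The gauge is gripped by its head and upright at crop (222,290); reel untouched. Lift and carry over to the right mark.

>>> drive_tool(targets=[0,0,40,0,0,0,50,0,10,-35,30,0,20,-52,0,0,20,-52,0,0])

```text
clock: 23.05
tcp_pos: [0.5144, 0.2085, 0.1537]
ee_rot: [0.039, 0.703, 0.709, 0.036]
force: [0.3, -0.5, 0.0]
width: 0.294
```

>>> drive_tool(targets=[20,-52,0,0,20,-52,0,0,20,-52,0,0,20,-52,0,0,20,-52,0,0])

```text
clock: 23.68
tcp_pos: [0.6167, -0.0594, 0.1533]
ee_rot: [0.04, 0.702, 0.71, 0.038]
force: [1.7, 0.2, -0.4]
width: 0.297
```

>>> drive_tool(targets=[18,-40,-15,0,12,-27,-20,0,0,0,-15,0,0,0,0,0])

```text
clock: 24.18
tcp_pos: [0.6478, -0.1328, 0.0999]
ee_rot: [0.04, 0.705, 0.707, 0.038]
force: [0.2, -0.1, -0.5]
width: 0.295
```

```bash
python3 - <<'E'
from lk import *
look('s11',(280,420,150,270),'side');  s=ctrl.get_state();print(s['tcp_pos'],s['ee_rot'])
E
```

```text
[ 0.6483344  -0.13290401  0.10103857] [0.04080383 0.70450841 0.70750256 0.03798782]
```

View pics/s11_c.png

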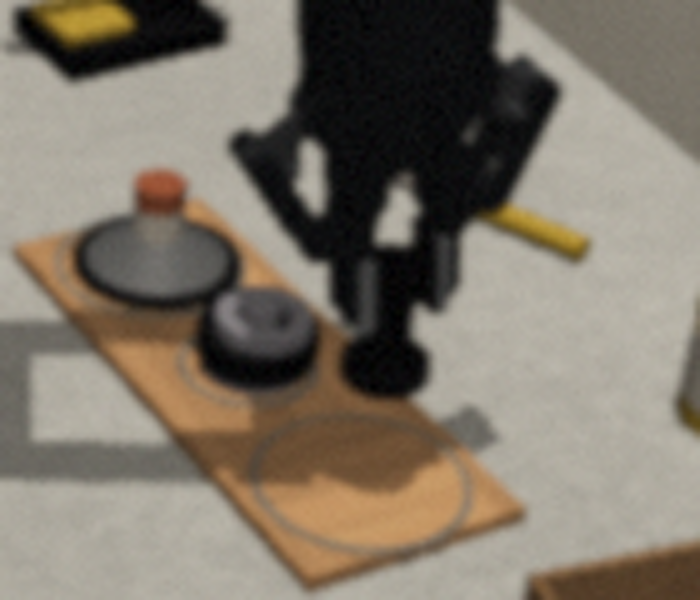

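The gauge hangs near upright above the right ring at crop (385,360). Lowering to TCP z≈40 mm.

>>> drive_tool(targets=[-2,6,-25,0,0,0,-20,0,0,0,-8,0])

```text
clock: 24.6
tcp_pos: [0.6486, -0.1234, 0.0525]
ee_rot: [0.045, 0.703, 0.709, 0.041]
force: [0.2, -0.4, 0.1]
width: 0.298
```

>>> drive_tool(targets=[-3,-3,-7,0,0,0,-3,0])

```text
clock: 24.85
tcp_pos: [0.6462, -0.1255, 0.0438]
ee_rot: [0.046, 0.702, 0.71, 0.041]
force: [-0.9, -0.6, 0.0]
width: 0.299
```

>>> drive_tool(targets=[0,0,-2,0])

```text
clock: 24.98
tcp_pos: [0.6466, -0.1256, 0.0425]
ee_rot: [0.046, 0.702, 0.71, 0.042]
force: [-0.2, -0.4, -0.2]
width: 0.297
```

>>> drive_tool(targets=[0,0,-2,0])

```text
clock: 25.1
tcp_pos: [0.647, -0.1258, 0.0411]
ee_rot: [0.047, 0.702, 0.709, 0.042]
force: [0.4, 0.5, -0.2]
width: 0.298
```

>>> drive_tool(targets=[0,0,-2.5,0])

```text
clock: 25.22
tcp_pos: [0.6477, -0.1261, 0.0399]
ee_rot: [0.047, 0.702, 0.709, 0.042]
force: [-2.6, 0.7, 7.6]
width: 0.296
```

>>> drive_tool(targets=[0,0,0.5,0,0,0,0,0,0,0,0,0], fingers=0.65)

```text
clock: 25.6
tcp_pos: [0.6479, -0.1263, 0.0407]
ee_rot: [0.048, 0.702, 0.709, 0.043]
force: [0.1, -0.4, -0.5]
width: 0.649
```

>>> drive_tool(targets=[0,0,40,0,0,0,50,0,-50,0,30,0,-55,0,0,0,-55,-30,0,0])

```text
clock: 26.22
tcp_pos: [0.4856, -0.1553, 0.1613]
ee_rot: [0.047, 0.7, 0.711, 0.042]
force: [-0.2, -2.0, -0.2]
width: 0.652
```

>>> drive_tool(targets=[-55,-30,0,0,-50,-40,0,0,0,0,0,0])

```text
clock: 26.6
tcp_pos: [0.3777, -0.226, 0.1621]
ee_rot: [0.049, 0.702, 0.71, 0.041]
force: [-0.4, 0.3, -0.3]
width: 0.649
```

```bash
python3 - <<'E'
from lk import *
t=look('t12',(225,375,130,230));look('s12',(270,400,150,270),'side');  s=ctrl.get_state();print(s['clock'],s['tcp_pos'])
E
```

```text
26.7 [ 0.38013698 -0.22395072  0.16215511]
```

View pics/t12_c.png

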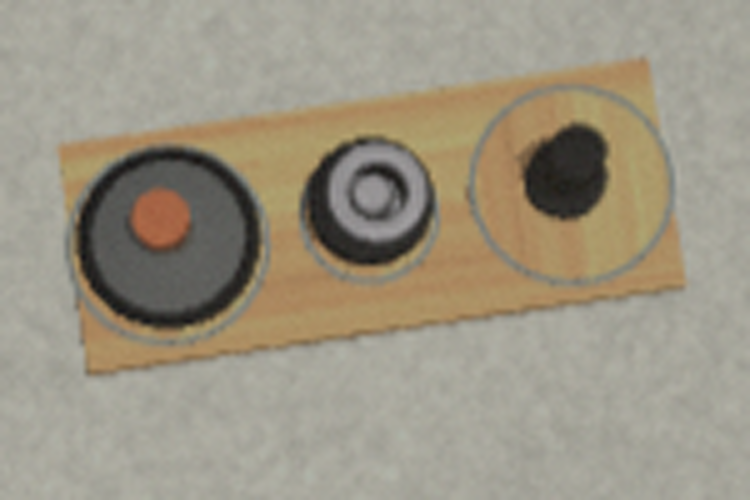

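View pics/s12_c.png

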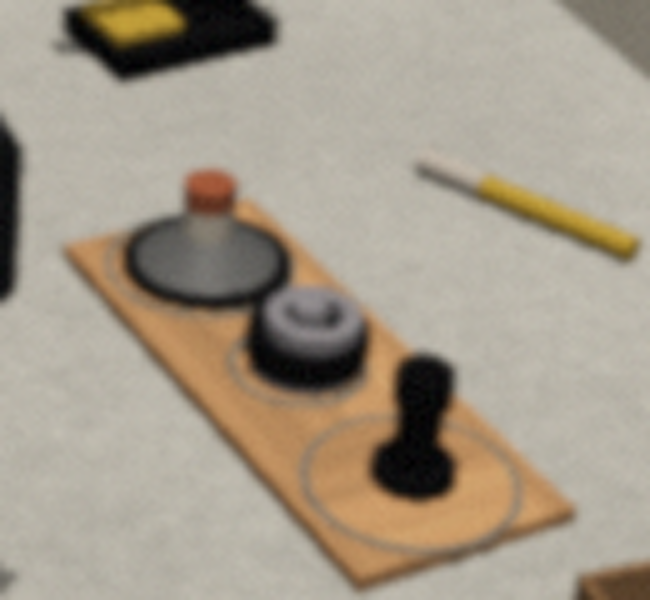

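View pics/t12.png

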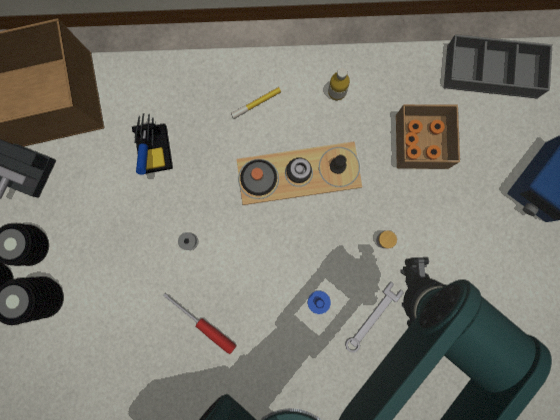

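All placed. Numerical final check of offsets and uprightness in the board frame.

```bash
python3 - <<'E'
from m import *
t=load('t12.png');s=load('s12.png');t0=load('top0.png')
M=[np.array(p) for p in((.6243,.0624),(.6358,-.032),(.6473,-.1264))];a=np.radians(6.95)
Rb=np.array([[np.cos(a),np.sin(a)],[-np.sin(a),np.cos(a)]])
cr=lambda d,u,v,z:ray(d,225+(u+.5)/5-.5,130+(v+.5)/5-.5,z)[:2]
cs=lambda u,v,z:ray(s,270+(u+.5)/5-.5,150+(v+.5)/5-.5,z)[:2]
def rep(n,p,m): print(n,p.round(4),'board off mm',(Rb@(p-m)*1000).round(1))
rep('cone rim',cr(t,168,237,.012),M[0]);rep('cone tube',cr(t,161,217,.056),M[0])
rep('magnet',cr(t,371,202,.030),M[1]);rep('plate',cr(t,379,191,.040),M[1]);rep('pole',cr(t,374,191,.044),M[1])
rep('gauge foot',cr(t,565.5,178,.014),M[2]);rep('gauge head',cr(t,579,153,.064),M[2])
print('side: head',cs(426,367,.066),'foot',cs(413,468,.016),'tube',cs(211,184,.056))
for n,d in(('0',t0),('12',t)):
  im=cv2.cvtColor(cv2.GaussianBlur(d['image'],(3,3),0),cv2.COLOR_RGB2LAB).astype(float)
  b=(374,402,226,254);c=hull(im[b[2]:b[3],b[0]:b[1],2]>150,b[0],b[2]);print(n,'tin px',c.mean(0),circ(d,c,.04)[0])
  b=(172,205,226,256);c=hull(im[b[2]:b[3],b[0]:b[1],0]<125,b[0],b[2]);print(n,'reel px',c.mean(0))
E
```

```text
cone rim [0.6268 0.0618] board off mm [ 2.4 -0.9]
cone tube [0.627  0.0614] board off mm [ 2.5 -1.4]
magnet [ 0.6369 -0.0327] board off mm [ 1.  -0.8]
plate [ 0.6396 -0.0362] board off mm [ 3.3 -4.7]
pole [ 0.6388 -0.0339] board off mm [ 2.8 -2.2]
gauge foot [ 0.6492 -0.1234] board off mm [2.2 2.8]
gauge head [ 0.6489 -0.1241] board off mm [1.9 2.1]
side: head [ 0.64963557 -0.12285491] foot [ 0.64677414 -0.1279252 ] tube [0.62570851 0.05913319]
0 tin px [387.5 239. ] [ 0.47460601 -0.22312983]
0 reel px [187.84615385 240.96153846]
12 tin px [387.63829787 239.12765957] [ 0.47464063 -0.22314165]
12 reel px [187.62 240.88]
```

Everything is inside tolerance: the largest mark offset is about 3.6 mm, ring offsets from the pole are at most about 3 mm, and reel and tin are unmoved. Handing in.

```bash
python3 - <<'E'
from workcell import ctrl
print(ctrl.finish_job(), ctrl.get_state()['clock'])
E
```

```text
the job is handed in; nothing more can be done
the job is handed in; nothing more can be done
```

The kit is laid out and handed in at about 27 s on the robot's clock. The yoke, magnet ring and plate are stacked in the middle mark. The cone stands in the left mark by the iron stand, and the gauge in the right mark.

My last camera checks, all within the limits:

| Part | Offset | Limit |
|---|---|---|
| Yoke, from mark (board x, y) | (2.8, −2.2) mm | 12 mm |
| Cone, from mark (board x, y) | (2.4, −0.9) mm | 12 mm |
| Gauge, from mark (board x, y) | (2.2, 2.8) mm | 12 mm |
| Magnet, from pole axis | about 2.5 mm | 8 mm |
| Plate, from pole axis | about 2.5 mm | 8 mm |

- **Upright and flat:** each part met the expected height on contact and looked flat or upright in both views. The reel and tin moved by less than 0.3 px.
- **Disagreements between views:** the side view put the gauge's head about 5 mm off its foot in y, while the top view had them within 1 mm. I put this down to side-view pixel error, because that view is oblique there. Camera and tool coordinates also differed by 1–2 mm.
- **Tool tilt:** the tool drifted to about 0.13 rad of tilt during the run, because the moves cannot correct tilt. The parts still stood level after release.

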